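# Flip the drilling jig's stop down and push the block home against it

## Robot

A 7-joint arm with a two-finger parallel gripper is mounted at the origin on the work surface. World frame = base frame: x ahead of the robot, y to its left, z up, the work surface at z = 0. Lengths are in m, angles in rad, forces in N, time in s.
With the tool pointing down it reaches from about 0.425 to 0.875 m from the base axis. Payload 4.7 kg.
Tool frame: the origin (TCP) lies midway between the tips of the shut fingers; the grasp point (between the pads) lies ctrl.grasp_offset behind it (ctrl.grasp_offset is the distance from the TCP to the grasp point, in m); z points along the fingers, y is the line along which they close (so a half turn about z gives the same grasp; the last joint's range is limited). The gripper opens to 87 mm and grips with 3 to 60 N. Pads are 19 mm wide; open, the fingers measure 117 mm over their backs; the gripper's body (75 mm by 190 mm) begins 51 mm behind the grasp point.
Start: joints at [1.332, 0.321, -0.07, 1.45, 0.023, 1.371, -0.057], TCP at [0.163, -0.629, 0.223] pointing down, gripper open.
Joint ranges: [-2.86, 2.86], [-0.3, 2.09], [-1.38, 1.24], [0.06, 2.45], [-1.56, 4.7], [0.09, 2.05], [-2.69, 2.69]. Speed limits (rad/s): [2.57, 2.57, 3.14, 3.14, 3.14, 3.14, 3.14].

## Interface

Orientations are given as a rotation vector (axis times angle).
In Python, from bench import ctrl gives the robot as it stands. The module is installed in compiled form; this text tells all that it offers.
- The arm moves only by the tool jog_arm, never from a script. Its argument "moves" is one flat list of numbers, 7 for each row, row after row: the shift along the tool's x, y, z in units of 30 cm (1.0 is 30 cm), then the turn, a rotation vector about the tool's x, y, z in units of 60 degrees (1.0 is 60 degrees), then the gripper's target within -1 to 1 (fully open at 1, half-way at 0, shut at -1). In form: [x, y, z, wx, wy, wz, fingers, x, y, z, wx, wy, wz, fingers, ...]. A call has exactly 8 rows; each row is the pose to reach, as a shift and turn from the pose commanded when the call began, along the tool's axes at that moment; what a row does not reach only later rows make up. A row lasts 1/8 s, in which the tool goes at most 62.5 mm and 10.7 degrees, less where a joint would pass 70% of its speed; a pose out of reach is approached as far as the arm can. A call with a number of a shift or a turn outside -1 to 1 is refused whole. A call with a gripper value outside its range is refused whole. The fingers move at their own pace and stop on an object; "newtons" is the grip in N (left out, the last holds). Time passes only in rows, so rows that repeat a pose let the fingers close, or fill a call up. It gives the time, the measured TCP pose, the force, the opening and the grip force at its end, in the units of the state.
- ctrl.get_state(): the state, without advancing time (a new reading comes with each control period).
- ctrl.get_image(name): name is "scene" or "top" or "wrist"; returns a dict with "pixels" (420x560x3 uint8, red, green, blue), "fx", "fy", "cx", "cy" (pixels), "xyz" and "rotation" of the camera in the world; the wrist camera has in their place "tool_from_camera" (4x4, takes a point from camera to tool coordinates, whose origin is the TCP and whose axes are the flange's). Camera axes: x right, y up, looking along -z (the intrinsics and any distortion apply to the point x, -y, -z); pixel columns grow to the right and rows downward; lengths in m; the calibration is good to about 2 mm. A picture is of the moment at which its call begins: read the wrist's pose just before it. There is no depth.
- ctrl.close_job(): hands the job in; it is judged then, once.
The state is a dict: "time": time; "joint_positions": joint angles; "qd": joint speeds; "joint_torque": joint torques, N m; "position": TCP position; "tool_rot": TCP orientation; "ft_force": force on the tool from outside, world axes, zero at the start; "torque": the same for the moment, N m; "grip_width": opening from 0.0 (shut) to 1.0 (fully open); "grip_force": force on a finger pad.
Only numpy, scipy, OpenCV 4.12 (cv2) and the standard library are available. Lean on these libraries where they do the work, as an engineer would, in place of code of your own. Each camera call takes 0.05 s, during which the arm holds its last target. There are 200 camera calls.

## Task

On the drilling jig, flip the wide stop arm over with your fingertip until it lies fully down across the board, leaving the narrow stop arm standing up. Then push the wooden block along the board until it sits snug against both the fence and the side of the lowered arm. Only push: do not lift or tip the block, and leave the other things on the bench where they are.

Things in the scene. Friction and masses are not known exactly. Their poses are not given: they have to be found in the camera images.
- jig: Fixed plywood drilling jig, origin on the table under the middle of the fence. Board top at z 18 mm; x -200 to +80, y +-260 mm in its frame. Fence along its y axis: faces at x +-10 mm, top at z 43 mm, 500 mm long. The block lies on its -x side (the robot's). On the fence, 170 to 200 mm either side of its middle, stand two hinged aluminium stop arms; which is on which side varies.
- wide_stop: Fixed hinge bracket, 54 mm long, of the WIDE stop arm; axes parallel to the jig's. Origin: middle of its underside, on the fence top (43 mm above the table). Hinge axis parallel to the jig's y, 10 mm above this origin. Arm: flat bar 40 mm wide (along y), 14 mm thick, centred on the hinge axis, free end 85 mm from it.
- wide_arm (a joint): Angle of the wide arm, rad. 0: leans back 0.5 rad past upright, away from the robot (jig +x); 0.5: upright; 2.07: fully down (hard stop), level over the board on the jig's -x side, underside 46 and top 60 mm above the table, across the block's path. Starts at 0 to 0.2; stays where it is left (friction: 1.5 N pushed 65 mm from the hinge).
- narrow_stop: Fixed hinge bracket of the NARROW stop arm, on the other half of the fence; same as the wide one, but the arm is 16 mm wide and the bracket 30 mm.
- narrow_arm (a joint): Angle of the narrow arm in rad, same meaning. Starts between 0 and 0.2 and is to be left standing.
- block: Loose wooden block on the board: 60 (own x) x 100 (own y, about along the fence) x 50 mm high, 0.2 kg, three dowel holes on top. Origin: centre of its underside. Starts clear of the fence between the stops, turned up to 0.2 rad from the jig. Home: its 60 mm end on the wide arm's side (centre 70 mm from the bracket's along the fence), its 100 mm side on the fence (centre 40 mm from the hinge line).
- bolt: Bystander: steel bolt standing on its head on the near part of the jig board, 45 mm tall, 18 mm head. Origin at its foot.
- collar: Bystander: steel ring lying on the near part of the jig board, 30 mm across, 12 mm high. Origin at its foot.
- glue: Bystander: upright glue bottle, 60 mm across, 170 mm tall, to the left of the jig. Origin at its foot.
- jar: Bystander: screw jar, 70 mm across, 90 mm tall, to the right of the jig. Origin at its foot.
- driver: Bystander: screwdriver lying along the fence on the board behind it (jig +x side). Origin at its underside.
- tape: Bystander: tape measure, 65 x 65 x 35 mm, to the left of the jig. Origin at its foot.
Things that resemble listed ones, but are neither listed nor needed, are in the scene too. Of the things like the block, leave any that is blue or purple; of the rest the smaller one is meant.

How it is judged:
On the way, in this order (a step that is already met when the one before it is completed fails the run):
1. the wide stop arm is flipped fully down (value of joint wide_arm above 1.95 rad), for 0.2 s.
2. then the block is pushed snug against fence and lowered arm (y of block in the frame of wide_stop between -0.075 and 0.075 m and x of block in the frame of wide_stop above -0.045 m and angle between the y axis of block and the y axis of jig, either way round below 0.07 rad and angle between block's own z axis and vertical below 0.05 rad and height (world z) of block below 0.024 m and value of joint wide_arm above 1.95 rad), for 0.2 s.
At the end, for the whole second after the job is handed in: The wide arm is down (joint above 1.95 rad), the narrow arm still stands (below 0.5 rad), and the block lies flat and at rest on the board, within 5 mm of the fence and 5 mm of the lowered arm's side, parallel to the fence within 0.07 rad (all of step 2 and value of joint narrow_arm below 0.5 rad and linear speed of block below 0.02 m/s); the robot touches nothing.
It fails at once if the block is lifted (12 mm) or tipped (0.3 rad) (height (world z) of block above 0.03 m or angle between block's own z axis and vertical above 0.3 rad).
It fails at once if the narrow stop arm is flipped (beyond 0.5 rad) (value of joint narrow_arm above 0.5 rad).
It fails at once if a bystander is moved more than 25 mm (distance of any of bolt, collar, glue, jar, driver, tape from where it was at the start of the episode above 0.025 m).
It also fails if it takes over 72 s, if anything falls off the work surface, if the arm or the gripper's body presses on something with over 40 N, if the wrist force passes 120 N, or if a joint passes its speed limit or range.

## Working session

There is one attempt and no reset: what is moved stays moved. The work goes in short steps, Python scripts to look and compute and a tool call to move; the robot and the scene stay as the last step left them, time stands still between calls to the robot, and variables do not carry over. Pictures are saved under pics/ and viewed, at most 10 in all, crops included, and the job is handed in when it is done.

Besides the shell and the picture viewer there is one more tool, called after "Call:" as name(argument=value, ...), one argument or row to a line, values as JSON. jog_arm: Moves the arm, as the interface text tells. Its arguments: {"type":"object","properties":{"moves":{"type":"array"},"newtons":{"type":"number"}},"required":["moves"]}

```bash
mkdir -p pics; cat > h.py <<'E'
import numpy as np, cv2
from bench import ctrl
from scipy.spatial.transform import Rotation as R
def grab(n,f):
    s=ctrl.get_state(); im=ctrl.get_image(n); cv2.imwrite('pics/'+f,im['pixels'][:,:,::-1]); return im,s
def cam(im,s=None):
    if 'tool_from_camera' in im:
        T=np.array(im['tool_from_camera']); Rt=R.from_rotvec(s['tool_rot']).as_matrix()
        return Rt@T[:3,3]+np.array(s['position']), Rt@T[:3,:3]
    r=np.array(im['rotation']); 
    return np.array(im['xyz']), (r if r.shape==(3,3) else R.from_rotvec(r).as_matrix())
def ray(im,u,v,z,s=None):
    c,M=cam(im,s); d=M@np.array([(u-im['cx'])/im['fx'],-(v-im['cy'])/im['fy'],-1]); return c+d*(z-c[2])/d[2]
def proj(im,p,s=None):
    c,M=cam(im,s); q=M.T@(np.array(p)-c); return im['cx']+im['fx']*q[0]/-q[2], im['cy']-im['fy']*q[1]/-q[2]
E
python3 - <<'E'
from h import *
import pickle
for n in('top','scene'):
    im,s=grab(n,n+'0.png'); pickle.dump(im,open(n+'.pkl','wb')); print({k:v for k,v in im.items() if k!='pixels'})
print(s)
E
```

```text
{'fx': 407.11959722312724, 'fy': 407.11959722312724, 'cx': 273.4102080773897, 'cy': 202.56969599561268, 'xyz': array([ 0.41655915, -0.02945103,  1.1107471 ]), 'rotation': array([ 0.16022661, -0.11094738, -1.57830739])}
{'fx': 401.31225980005917, 'fy': 401.31225980005917, 'cx': 280.5760315535887, 'cy': 207.59694863601547, 'xyz': array([1.1697146 , 0.31274713, 0.69070058]), 'rotation': array([0.52361642, 0.85511918, 1.92975948])}
{'time': 0.05, 'joint_positions': array([ 1.33208826,  0.3217941 , -0.07009275,  1.45168388,  0.02257291,
        1.37078562, -0.05686818]), 'qd': array([ 9.39783501e-04,  8.47818910e-04, -3.89704871e-06,  2.60952860e-04,
        6.60705149e-04, -2.27793310e-03,  2.92481391e-04]), 'joint_torque': array([ 6.05423556e-04, -4.92994344e+01, -4.06037020e-01, -3.13701296e+01,
       -6.43427297e-02,  3.99321201e-02,  1.28010065e-04]), 'position': array([ 0.16240755, -0.62881075,  0.22147588]), 'tool_rot': array([-3.11467080e+00, -3.95919854e-01,  4.81190188e-04]), 'ft_force': array([-0.15425685,  0.52160432,  0.03338363]), 'torque': array([-0.01363031, -0.04938718, -0.01272717]), 'grip_force': 0.0, 'grip_width': 0.9988802045085434}
```

View pics/top0.png

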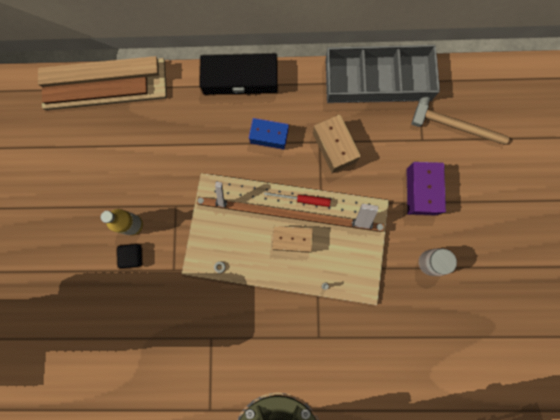

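View pics/scene0.png

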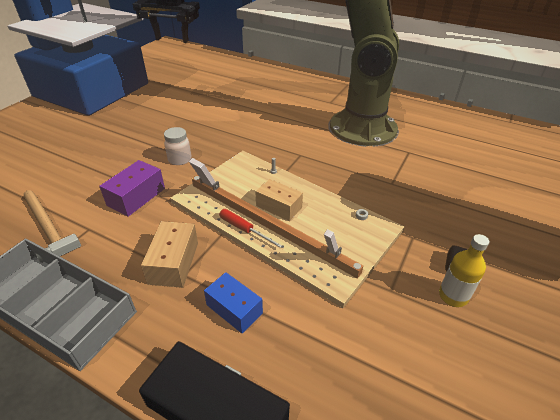

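The top view shows the candidates for the block: bare wood on the board (292,239), a larger bare-wood one (337,142), blue (269,133) and purple (427,188). I choose (292,239), the smaller uncoloured one. The wide arm is at (367,215), the narrow arm at (220,195), the bolt at (326,287) and the collar at (221,267). The scene view agrees: wide arm (203,173), block (279,198), narrow arm (332,243).

```bash
python3 - <<'E'
from h import *
import pickle
im=pickle.load(open('top.pkl','rb'))
for n,u,v,z in [('bL far',201,175,.018),('far R',388,199,.018),('nearR',378,304,.018),('nearL',183,272,.018),('block',292,239,.068),('bolt',326,287,.04),('collar',221,267,.03),('wide',367,215,.1),('narrow',220,195,.1),('fenceL',203,201,.043),('fenceR',380,227,.043),('jar',438,262,.09),('b1',273,227,.068),('b2',312,229,.068),('b3',311,251,.068),('b4',272,249,.068)]:
    print(n,ray(im,u,v,z)[:2].round(3))
p=im['pixels'][160:310,170:400,::-1]; cv2.imwrite('pics/c0.png',cv2.resize(p,None,fx=3.4,fy=3.4,interpolation=cv2.INTER_CUBIC))
E
```

```text
bL far [0.688 0.204]
far R [ 0.612 -0.306]
nearR [ 0.336 -0.265]
nearL [0.423 0.247]
block [ 0.503 -0.044]
bolt [ 0.381 -0.13 ]
collar [0.435 0.143]
wide [ 0.558 -0.231]
narrow [0.614 0.137]
fenceL [0.61  0.192]
fenceR [ 0.534 -0.275]
jar [ 0.441 -0.401]
b1 [0.535 0.004]
b2 [ 0.528 -0.096]
b3 [ 0.472 -0.092]
b4 [0.478 0.007]
```

View pics/c0.png

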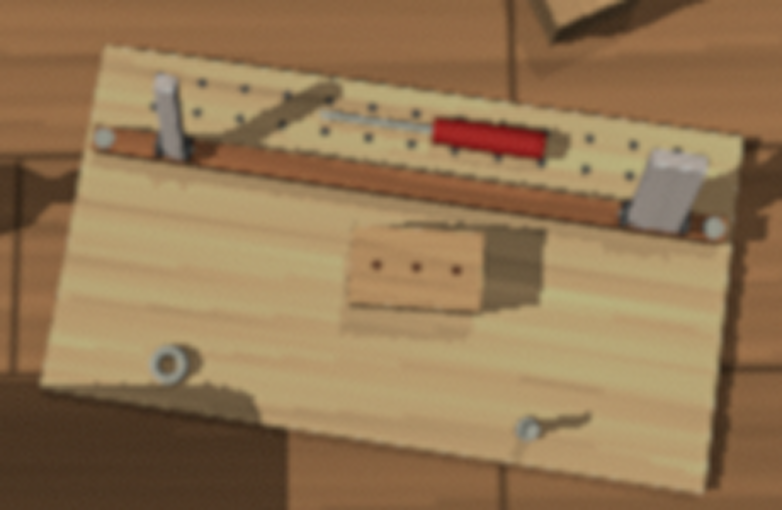

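The crop confirms it: the smaller bare block with three dowel holes at crop (416,267), and the wide bar at (668,190), clearly wider than the one at (172,115). Next I shut the fingers and go above the wide side for a close look.

```bash
cat >> h.py <<'E'
YAW=-0.158; F=np.array([.572,-.04])
def J(x,y): c,s=np.cos(YAW),np.sin(YAW); return F+[c*x-s*y,s*x+c*y]
def Jinv(p): c,s=np.cos(YAW),np.sin(YAW); d=np.array(p[:2])-F; return np.array([c*d[0]+s*d[1],-s*d[0]+c*d[1]])
def down(yaw): return R.from_matrix(np.array([[np.cos(yaw),np.sin(yaw),0],[np.sin(yaw),-np.cos(yaw),0],[0,0,-1]]))
def row(x,y,z,yaw=None):
    s=ctrl.get_state(); R0=R.from_rotvec(s['tool_rot']); t=np.r_[J(x,y),z]-s['position']
    w=(R0.inv()*down(YAW if yaw is None else yaw)).as_rotvec()
    print((R0.inv().apply(t)/.3).round(3),(w/np.radians(60)).round(3))
def st():
    s=ctrl.get_state(); print(round(s['time'],2),'jig',Jinv(s['position']).round(4),'z',round(s['position'][2],4),'f',s['ft_force'].round(1))
E
python3 - <<'E'
from h import *
st(); row(0,-.13,.33); print(J(0,-.13), ctrl.grasp_offset)
E
```

```text
0.1 jig [-0.3118 -0.646 ] z 0.2216 f [ 0.5  0.  -0.2]
[ 1.64  -1.162 -0.36 ] [-0.002  0.     0.392]
[ 0.55154535 -0.16838071] 0.0187
```

Call:
jog_arm(
  moves=[0.82, -0.58, -0.36, 0, 0, 0.392, -1, 0.82, -0.58, -0.36, 0, 0, 0.392, -1, 0.82, -0.58, -0.36, 0, 0, 0.392, -1, 0.82, -0.58, -0.36, 0, 0, 0.392, -1, 0.82, -0.58, -0.36, 0, 0, 0.392, -1, 0.82, -0.58, -0.36, 0, 0, 0.392, -1, 0.82, -0.58, -0.36, 0, 0, 0.392, -1, 0.82, -0.58, -0.36, 0, 0, 0.392, -1],
)

```text
time: 1.1
position: [0.3555, -0.4007, 0.3295]
tool_rot: [-3.131, 0.252, 0.003]
ft_force: [-1.1, -0.9, 0.7]
grip_width: 0.175
grip_force: 0.0
```

```bash
python3 - <<'E'
from h import *
st(); row(0,-.13,.33)
E
```

```text
1.1 jig [-0.1571 -0.3903] z 0.3295 f [-1.1 -0.9  0.7]
[ 0.521 -0.869 -0.002] [-0.     0.002 -0.003]
```

Call:
jog_arm(
  moves=[0.52, -0.87, 0, 0, 0, 0, -1, 0.52, -0.87, 0, 0, 0, 0, -1, 0.52, -0.87, 0, 0, 0, 0, -1, 0.52, -0.87, 0, 0, 0, 0, -1, 0.52, -0.87, 0, 0, 0, 0, -1, 0.52, -0.87, 0, 0, 0, 0, -1, 0.52, -0.87, 0, 0, 0, 0, -1, 0.52, -0.87, 0, 0, 0, 0, -1],
)

```text
time: 2.1
position: [0.5512, -0.1687, 0.3301]
tool_rot: [3.131, -0.254, -0.002]
ft_force: [-0.3, -0.8, 0.4]
grip_width: 0.006
grip_force: 0.0
```

```bash
python3 - <<'E'
from h import *
import pickle
st(); im,s=grab('wrist','w1.png'); pickle.dump((im,s),open('w1.pkl','wb')); print(cam(im,s)[0], proj(im,np.r_[J(0,-.185),.053],s), proj(im,np.r_[J(-.0675,-.015),.068],s))
E
```

```text
2.1 jig [-0.0003 -0.1304] z 0.3301 f [-0.3 -0.8  0.4]
[ 0.6186835  -0.17825856  0.49306095] (np.float64(317.00684867074744), np.float64(180.1718438151656)) (np.float64(204.09416960409567), np.float64(226.78329718955717))
```

View pics/w1.png

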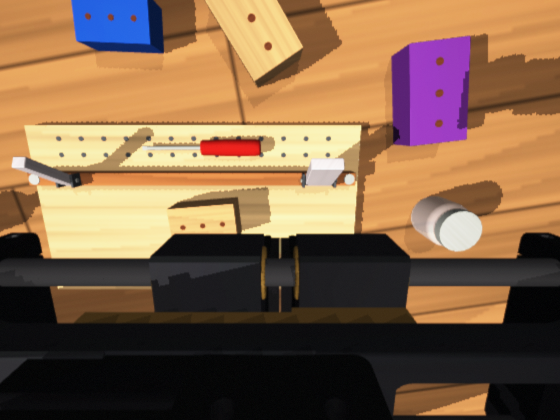

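The wrist view shows the wide arm's bracket spanning about u 303–345 at v 180, fence edges at v 172/186 (end at u≈356), driver at (230,148), the block's far edge at v≈205, and the narrow arm at (45,172).

```bash
python3 - <<'E'
from h import *
import pickle
im,s=pickle.load(open('w1.pkl','rb'))
for n,u,v,z in [('brkL',303,181,.05),('brkR',345,181,.05),('fenceEndR',356,181,.043),('fenceEndL',28,181,.043),('fence back',200,172,.043),('fence front',200,186,.043),('fence front R',300,186,.043),('armtopL',308,160,.125),('armtopR',343,160,.125),('driver tip',147,148,.02),('boardR far',363,125,.018),('boardL far',26,125,.018),('blkfarL',169,207,.068),('blkfarR',236,199,.068),('blkR near',240,234,.068)]:
    print(n,Jinv(ray(im,u,v,z,s)).round(4))
p=im['pixels'][150:240,150:370,::-1]; cv2.imwrite('pics/c1.png',cv2.resize(p,None,fx=3.6,fy=3.6,interpolation=cv2.INTER_CUBIC))
E
```

```text
brkL [-0.0016 -0.1643]
brkR [-0.0019 -0.2276]
fenceEndR [-0.0031 -0.246 ]
fenceEndL [-0.0006  0.2564]
fence back [ 0.0118 -0.008 ]
fence front [-0.0097 -0.0065]
fence front R [-0.0104 -0.1603]
armtopL [ 0.0362 -0.1641]
armtopR [ 0.0359 -0.2072]
driver tip [0.0469 0.0784]
boardR far [ 0.08   -0.2582]
boardL far [0.0825 0.262 ]
blkfarL [-0.0366  0.0348]
blkfarR [-0.025  -0.0648]
blkR near [-0.0792 -0.0686]
```

View pics/c1.png

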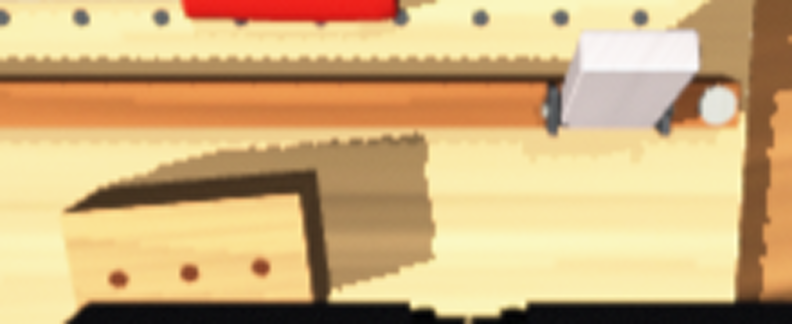

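Call:
jog_arm(
  moves=[0.3, 0.193, 0, 0, 0, 0, -1, 0.3, 0.193, 0, 0, 0, 0, -1, 0.3, 0.193, 0.2, 0, 0, 0, -1, 0.3, 0.193, 0.4, 0, 0, 0, -1, 0.3, 0.193, 0.6, 0, 0, 0, -1, 0.3, 0.193, 0.75, 0, 0, 0, -1, 0.3, 0.193, 0.75, 0, 0, 0, -1, 0.3, 0.193, 0.75, 0, 0, 0, -1],
)

```text
time: 3.15
position: [0.6331, -0.2386, 0.1079]
tool_rot: [3.131, -0.249, 0.005]
ft_force: [1.0, 0.1, 0.3]
grip_width: 0.004
grip_force: 0.0
```

```bash
python3 - <<'E'
from h import *
st()
L=np.array([(a,) for a in (0.2,.5,.8,1.1,1.4,1.7,2.07)])
for a in (0.1,0.5,0.9,1.2,1.5,1.8,2.07,2.12):
    t=a-.5; r=.062  # lean toward -x
    c=np.array([-np.sin(t)*r,.053+np.cos(t)*r]); n=np.array([np.cos(t),np.sin(t)]); p=c+n*.007
    tip=p+[.0095,0] if t<1.2 else p   # tip -x lower edge on the face
    print(a,p.round(3),'tcp',tip.round(3))
E
```

```text
3.15 jig [ 0.0916 -0.1865] z 0.1079 f [1.  0.1 0.3]
0.1 [0.031 0.107] tcp [0.04  0.107]
0.5 [0.007 0.115] tcp [0.016 0.115]
0.9 [-0.018  0.113] tcp [-0.008  0.113]
1.2 [-0.035  0.105] tcp [-0.025  0.105]
1.5 [-0.048  0.092] tcp [-0.039  0.092]
1.8 [-0.058  0.076] tcp [-0.058  0.076]
2.07 [-0.062  0.06 ] tcp [-0.062  0.06 ]
2.12 [-0.062  0.057] tcp [-0.062  0.057]
```

Call:
jog_arm(
  moves=[-0.14, 0, 0, 0, 0, 0, -1, -0.2, 0, 0, 0, 0, 0, -1, -0.25, 0, 0, 0, 0, 0, -1, -0.3, 0, 0, 0, 0, 0, -1, -0.34, 0, 0, 0, 0, 0, -1, -0.37, 0, 0.01, 0, 0, 0, -1, -0.405, 0, 0.026, 0, 0, 0, -1, -0.405, 0, 0.026, 0, 0, 0, -1],
)

```text
time: 4.15
position: [0.5104, -0.2181, 0.0968]
tool_rot: [-3.131, 0.248, 0.004]
ft_force: [0.7, 0.7, -0.2]
grip_width: 0.004
grip_force: 0.0
```

```bash
python3 - <<'E'
from h import *
st()
E
```

```text
4.15 jig [-0.0328 -0.1855] z 0.0968 f [ 0.7  0.7 -0.2]
```

Call:
jog_arm(
  moves=[-0.03, 0, 0.03, 0, 0, 0, -1, -0.064, 0, 0.063, 0, 0, 0, -1, -0.084, 0, 0.09, 0, 0, 0, -1, -0.097, 0, 0.116, 0, 0, 0, -1, -0.097, 0, 0.13, 0, 0, 0, -1, -0.097, 0, 0.138, 0, 0, 0, -1, -0.097, 0, 0.138, 0, 0, 0, -1, -0.097, 0, 0.138, 0, 0, 0, -1],
)

```text
time: 5.15
position: [0.4822, -0.2136, 0.0598]
tool_rot: [3.131, -0.248, -0.006]
ft_force: [-13.2, 4.3, 29.1]
grip_width: 0.008
grip_force: 14.9
```

```bash
python3 - <<'E'
from h import *
st(); grab('scene','s1.png')
E
```

```text
5.15 jig [-0.0614 -0.1856] z 0.0598 f [-13.2   4.3  29.1]
```

View pics/s1.png

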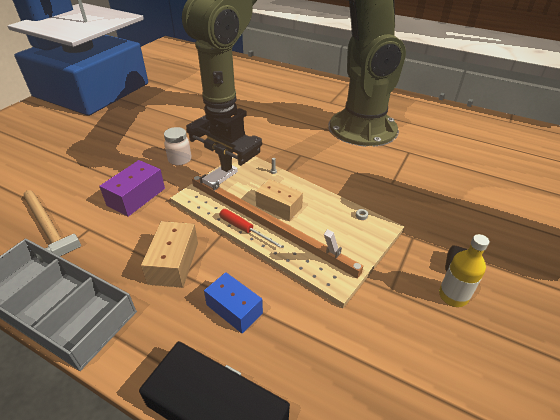

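The scene view shows the wide arm lying flat under the fingertip (218,178) and the narrow arm still standing (332,243). The fingertip stopped at z≈60 mm on the hard stop. Now I go behind the block with the fingers half open.

Call:
jog_arm(
  moves=[0, 0, -0.15, 0, 0, 0, -1, 0, 0, -0.28, 0, 0, 0, -1, -0.1, -0.2, -0.28, 0, 0, 0, 0, -0.212, -0.4, -0.28, 0, 0, 0, 0, -0.212, -0.557, -0.28, 0, 0, 0, 0, -0.212, -0.557, -0.15, 0, 0, 0, 0, -0.212, -0.557, 0, 0, 0, 0, 0, -0.212, -0.557, 0.06, 0, 0, 0, 0],
)

```text
time: 6.2
position: [0.4446, -0.0383, 0.0357]
tool_rot: [-3.131, 0.246, 0.007]
ft_force: [1.0, -0.2, 0.1]
grip_width: 0.487
grip_force: 0.0
```

```bash
python3 - <<'E'
from h import *
st(); im,s=grab('top','t2.png')
p=im['pixels'][160:310,170:400,::-1]; cv2.imwrite('pics/c2.png',cv2.resize(p,None,fx=3.4,fy=3.4,interpolation=cv2.INTER_CUBIC))
E
```

```text
6.2 jig [-0.1261 -0.0184] z 0.0357 f [ 1.  -0.2  0.1]
```

View pics/c2.png

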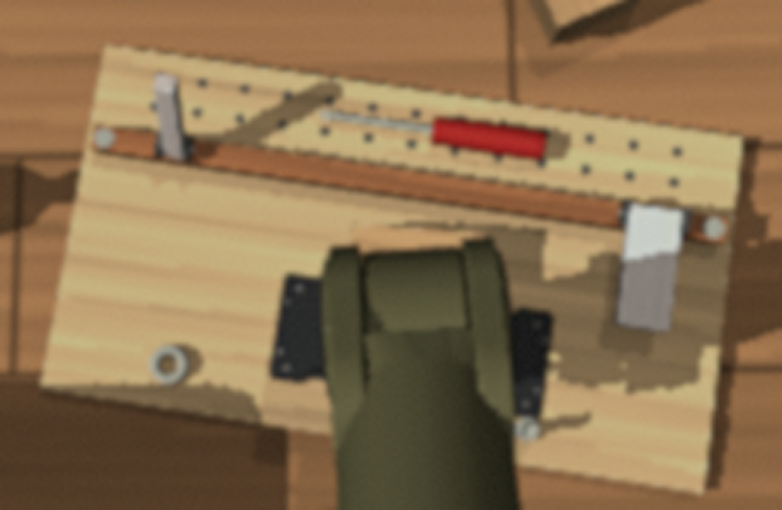

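The wide arm lies across the board (crop 650,270), and nothing else has moved. Now I push toward the fence.

Call:
jog_arm(
  moves=[0.04, 0, 0, 0, 0, 0, 0, 0.06, 0, 0, 0, 0, 0, 0, 0.08, 0, 0, 0, 0, 0, 0, 0.1, 0, 0, 0, 0, 0, 0, 0.115, 0, 0, 0, 0, 0, 0, 0.13, 0, 0, 0, 0, 0, 0, 0.14, 0, 0, 0, 0, 0, 0, 0.15, 0, 0, 0, 0, 0, 0],
)

```text
time: 7.25
position: [0.4901, -0.0456, 0.0381]
tool_rot: [3.132, -0.248, -0.005]
ft_force: [-8.4, 1.9, 6.3]
grip_width: 0.496
grip_force: 4.3
```

```bash
python3 - <<'E'
from h import *
st()
E
```

```text
7.25 jig [-0.08   -0.0185] z 0.0381 f [-8.4  1.9  6.3]
```

Call:
jog_arm(
  moves=[0.005, 0, 0, 0, 0, 0, 0, 0.01, 0, 0, 0, 0, 0, 0, 0.012, 0, 0, 0, 0, 0, 0, 0.012, 0, 0, 0, 0, 0, 0, 0.012, 0, 0, 0, 0, 0, 0, -0.03, 0, 0, 0, 0, 0, 0, -0.1, 0, 0, 0, 0, 0, -1, -0.15, 0, 0, 0, 0, 0, -1],
)

```text
time: 8.25
position: [0.4464, -0.0388, 0.0384]
tool_rot: [3.132, -0.247, 0.002]
ft_force: [-0.1, 0.2, 0.6]
grip_width: 0.357
grip_force: 0.0
```

```bash
python3 - <<'E'
from h import *
st(); print(ctrl.get_state()['joint_positions'].round(2))
E
```

```text
8.25 jig [-0.1242 -0.0186] z 0.0384 f [-0.1  0.2  0.6]
[ 0.64  0.12 -0.63  2.12  0.09  0.93 -1.77]
```

Call:
jog_arm(
  moves=[0, -0.13, 0, 0, 0, 0, -1, 0, -0.27, 0, 0, 0, 0, -1, 0, -0.27, 0, 0, 0, 0, -1, 0, -0.27, 0, 0, 0, 0, -1, 0.1, -0.27, 0, 0, 0, 0, -1, 0.2, -0.27, 0, 0, 0, 0, -1, 0.265, -0.27, 0, 0, 0, 0, -1, 0.265, -0.27, 0, 0, 0, 0, -1],
)

```text
time: 9.25
position: [0.5388, 0.0269, 0.0381]
tool_rot: [-3.131, 0.252, -0.0]
ft_force: [-0.4, -0.8, 0.5]
grip_width: -0.002
grip_force: 0.0
```

```bash
python3 - <<'E'
from h import *
st(); im,s=grab('scene','s3.png')
p=im['pixels'][130:310,160:420,::-1]; cv2.imwrite('pics/c3.png',cv2.resize(p,None,fx=3,fy=3,interpolation=cv2.INTER_CUBIC))
E
```

```text
9.25 jig [-0.0433  0.0608] z 0.0381 f [-0.4 -0.8  0.5]
```

View pics/c3.png

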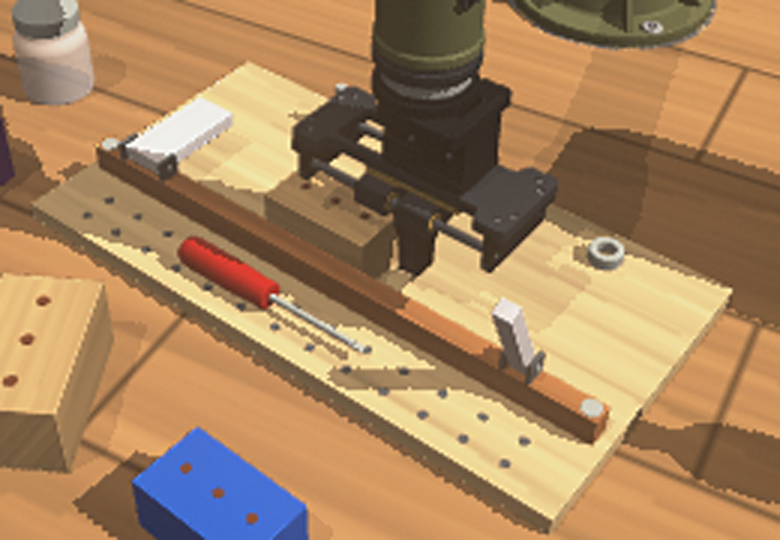

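The block lies parallel along the fence (crop 335,215) with the shut finger at its +y end (415,245) and clear of the narrow arm. Now I push toward the lowered arm.

Call:
jog_arm(
  moves=[0, 0.04, 0, 0, 0, 0, -1, 0, 0.08, 0, 0, 0, 0, -1, 0, 0.125, 0, 0, 0, 0, -1, 0, 0.17, 0, 0, 0, 0, -1, 0, 0.215, 0, 0, 0, 0, -1, 0, 0.26, 0, 0, 0, 0, -1, 0, 0.305, 0, 0, 0, 0, -1, 0, 0.34, 0, 0, 0, 0, -1],
)

```text
time: 10.3
position: [0.5217, -0.073, 0.0383]
tool_rot: [3.132, -0.248, -0.0]
ft_force: [-0.7, 3.4, 0.7]
grip_width: 0.006
grip_force: 1.2
```

```bash
python3 - <<'E'
from h import *
st()
E
```

```text
10.3 jig [-0.0445 -0.0405] z 0.0383 f [-0.7  3.4  0.7]
```

Call:
jog_arm(
  moves=[0, 0.01, 0, 0, 0, 0, -1, 0, 0.02, 0, 0, 0, 0, -1, 0, 0.03, 0, 0, 0, 0, -1, 0, 0.04, 0, 0, 0, 0, -1, 0, 0.045, 0, 0, 0, 0, -1, 0, 0.05, 0, 0, 0, 0, -1, 0, 0.05, 0, 0, 0, 0, -1, 0, 0.05, 0, 0, 0, 0, -1],
)

```text
time: 11.3
position: [0.5197, -0.0871, 0.0384]
tool_rot: [3.131, -0.248, 0.0]
ft_force: [-1.1, 1.6, 1.2]
grip_width: 0.004
grip_force: 0.8
```

```bash
python3 - <<'E'
from h import *
st()
E
```

```text
11.3 jig [-0.0443 -0.0547] z 0.0384 f [-1.1  1.6  1.2]
```

Call:
jog_arm(
  moves=[0, 0.005, 0, 0, 0, 0, -1, 0, 0.01, 0, 0, 0, 0, -1, 0, 0.015, 0, 0, 0, 0, -1, 0, 0.02, 0, 0, 0, 0, -1, 0, 0.023, 0, 0, 0, 0, -1, 0, 0.026, 0, 0, 0, 0, -1, 0, 0.026, 0, 0, 0, 0, -1, 0, 0.026, 0, 0, 0, 0, -1],
)

```text
time: 12.3
position: [0.5191, -0.0897, 0.0385]
tool_rot: [-3.127, 0.243, -0.001]
ft_force: [-0.5, 10.4, 1.9]
grip_width: 0.005
grip_force: 5.7
```

```bash
python3 - <<'E'
from h import *
st()
E
```

```text
12.3 jig [-0.0444 -0.0574] z 0.0385 f [-0.5 10.4  1.9]
```

Call:
jog_arm(
  moves=[0, -0.05, 0, 0, 0, 0, -1, 0, -0.1, 0, 0, 0, 0, -1, -0.14, -0.1, 0, 0, 0, 0, -1, -0.27, -0.1, 0, 0, 0, 0, -1, -0.27, 0.04, 0, 0, 0, 0, -0.4, -0.27, 0.187, 0, 0, 0, 0, -0.4, -0.27, 0.187, 0, 0, 0, 0, -0.4, -0.2, 0.187, 0, 0, 0, 0, -0.4],
)

```text
time: 13.3
position: [0.4496, -0.1406, 0.0383]
tool_rot: [3.131, -0.249, -0.001]
ft_force: [0.2, -0.1, 0.8]
grip_width: 0.283
grip_force: 0.0
```

```bash
python3 - <<'E'
from h import *
st()
E
```

```text
13.3 jig [-0.105  -0.1186] z 0.0383 f [ 0.2 -0.1  0.8]
```

Press gently to the fence (to about x −0.078 m), then look at the force.

Call:
jog_arm(
  moves=[0.03, 0, 0, 0, 0, 0, -0.4, 0.05, 0, 0, 0, 0, 0, -0.4, 0.065, 0, 0, 0, 0, 0, -0.4, 0.075, 0, 0, 0, 0, 0, -0.4, 0.08, 0, 0, 0, 0, 0, -0.4, 0.085, 0, 0, 0, 0, 0, -0.4, 0.09, 0, 0, 0, 0, 0, -0.4, 0.09, 0, 0, 0, 0, 0, -0.4],
)

```text
time: 14.3
position: [0.4739, -0.1443, 0.0378]
tool_rot: [-3.131, 0.248, 0.01]
ft_force: [-7.2, 2.2, 6.2]
grip_width: 0.304
grip_force: 3.9
```

```bash
python3 - <<'E'
from h import *
st()
E
```

```text
14.3 jig [-0.0804 -0.1184] z 0.0378 f [-7.2  2.2  6.2]
```

Call:
jog_arm(
  moves=[-0.05, 0, 0, 0, 0, 0, -0.4, -0.13, 0, 0, 0, 0, 0, -0.4, -0.13, 0, -0.2, 0, 0, 0, -0.4, -0.13, 0, -0.4, 0, 0, 0, -0.4, -0.13, 0, -0.6, 0, 0, 0, -0.4, -0.13, -0.2, -0.7, 0, 0, 0, -0.4, -0.13, -0.4, -0.7, 0, 0, 0, -0.4, -0.13, -0.6, -0.7, 0, 0, 0, -0.4],
)

```text
time: 15.3
position: [0.467, 0.0408, 0.249]
tool_rot: [3.13, -0.249, 0.005]
ft_force: [1.6, -0.3, -0.2]
grip_width: 0.3
grip_force: 0.0
```

```bash
python3 - <<'E'
from h import *
st(); im,s=grab('top','t4.png'); im2,s=grab('scene','s4.png')
p=im['pixels'][170:310,250:400,::-1]; q=im2['pixels'][130:240,160:310,::-1]
f=lambda a:cv2.resize(a,(750,int(a.shape[0]*2.6)) if 0 else None,fx=2.6,fy=2.6,interpolation=cv2.INTER_CUBIC)
a,b=f(p),f(q); c=np.zeros((max(a.shape[0],b.shape[0]),a.shape[1]+b.shape[1],3),np.uint8); c[:a.shape[0],:a.shape[1]]=a; c[:b.shape[0],a.shape[1]:]=b
cv2.imwrite('pics/c4.png',c)
# expected block top corners at home
for d in((-30,-50),(-30,50),(30,50),(30,-50)):
    u,v=proj(im,np.r_[J(-.04+d[0]/1e3,-.118+d[1]/1e3),.068]); print(((np.array([u,v])-[250,170])*2.6).round())
E
```

```text
15.3 jig [-0.1164  0.0633] z 0.249 f [ 1.6 -0.3 -0.2]
[264. 205.]
[162. 190.]
[170. 130.]
[271. 144.]
```

View pics/c4.png

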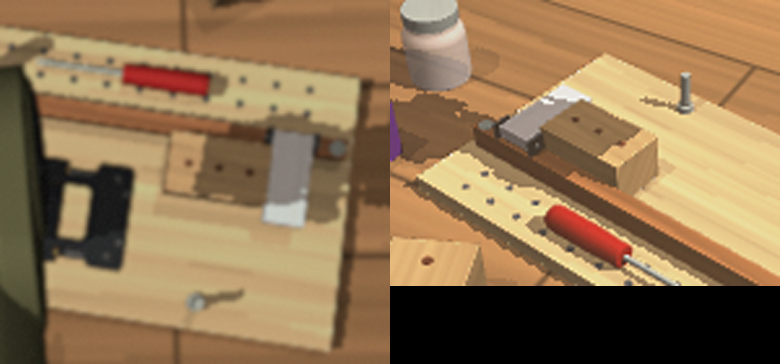

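The view shows the block flush against the fence and the lowered arm. Its top corners lie at the predicted home pixels (162,190) and (170,130). Bolt, driver and jar are undisturbed, so I hand it in.

```bash
python3 -c "
from h import *
print(ctrl.close_job())"
```

```text
the job is handed in; nothing more can be done
None
```

The wide arm is flipped fully down, the narrow arm was left standing, and the block is pushed snug against the fence and the lowered arm's side; I handed the job in at about 15 s, but it returned no verdict.

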